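# Load the reagent warming stand and switch it on

## Task

Get the two-step warming stand ready for the next batch: put the used steel beaker that was left on it into the enamel wash bowl, and set all the reagents out on the stand in two neat straight rows, the tall brown bottles along the middle of the upper (back) deck and the squat white-lidded jars along the middle of the lower (front) deck, each row standing upright and side by side with no more than about 4 cm between neighbours. Only when it is fully loaded, flip the toggle on its switch box over to the back until it snaps on. Leave the glass beaker, the timer and the mortar that stand among the reagents where they are.

Things in the scene. Friction and masses are not known exactly. Their poses are not given: they have to be found in the camera images.
- stand: Two-step warming stand, a plywood lamp box 260 mm deep (x), 300 mm wide (y), fixed to the bench; place and yaw vary. Origin: on the bench under its middle; x points from its front (robot's side) to its back, y left, z up. Front half (x -130 to 0 mm) is the lower deck, back half (x 0 to 130) the upper; upright riser between them at x = 0. A 3 mm thick lip stands 8 mm above the decks' outer edges.
- lower_deck (a point): Middle of the lower deck's flat surface, 80 mm above the bench, at (-65, 0, 80) mm in the stand's frame; axes as the stand's. The deck's middle line runs along y through this point.
- upper_deck (a point): Middle of the upper deck's flat surface, 120 mm above the bench, at (65, 0, 120) mm in the stand's frame; axes as the stand's. The deck's middle line runs along y through this point.
- switch (a joint): Angle of the toggle lever, rad: 0 = off, leaning 0.5 rad to the stand's front (-x); 1.0 = on, leaning 0.5 rad to the back (+x). It resists with up to 3.5 N at the tip, passes its centre at 0.5, then snaps over by itself.
- switch_pivot (a point): Pivot of the toggle lever, on top of the grey switch box on the stand's right flank, at (-60, -190, 90) mm in the stand's frame; hinge along the stand's y. The box spans x -102 to -18, y -150 to -216 mm, top at 85 mm.
- switch_tip (a point): Tip of the toggle lever, on its middle line, 62 mm from the pivot. The lever is a rod with a 16 mm thick black grip over its upper half; the round end goes 8 mm further than this point.
- bottle1: Tall bottle of brown glass with a paper label: body 58 mm across and 95 mm high, sloping shoulder, black screw cap 36 mm across from 125 mm up to the top at 150 mm. About 0.3 kg. Stands on the bench to the right of the stand. Origin: centre of its underside, z along its height. May be absent.
- bottle2: Tall bottle of brown glass with a paper label: body 58 mm across and 95 mm high, sloping shoulder, black screw cap 36 mm across from 125 mm up to the top at 150 mm. About 0.3 kg. Stands on the bench to the right of the stand. Origin: centre of its underside, z along its height. May be absent.
- bottle3: Tall bottle of brown glass with a paper label: body 58 mm across and 95 mm high, sloping shoulder, black screw cap 36 mm across from 125 mm up to the top at 150 mm. About 0.3 kg. Stands on the bench to the right of the stand. Origin: centre of its underside, z along its height. May be absent.
- jar1: Squat straight glass jar with a paper label and a white screw lid: 58 mm across (lid 60 mm, from 54 mm up), 75 mm high. About 0.22 kg. Stands on the bench to the right of the stand. Origin: centre of its underside, z along its height. May be absent.
- jar2: Squat straight glass jar with a paper label and a white screw lid: 58 mm across (lid 60 mm, from 54 mm up), 75 mm high. About 0.22 kg. Stands on the bench to the right of the stand. Origin: centre of its underside, z along its height. May be absent.
- jar3: Squat straight glass jar with a paper label and a white screw lid: 58 mm across (lid 60 mm, from 54 mm up), 75 mm high. About 0.22 kg. Stands on the bench to the right of the stand. Origin: centre of its underside, z along its height. May be absent.
- beaker: Used, empty steel beaker left standing on the stand's lower deck: slightly conical, 62 mm across at the rim, 50 mm at the foot, 85 mm high, wall 3 mm. 0.12 kg. Origin: centre of its underside, z along its height.
- bowl: White enamel wash bowl, round, 170 mm across at the rim, 55 mm high, inner floor 5 mm up and about 70 mm across. Fixed, at the right of the bench. Origin: centre of its underside.
- glassbeaker: Bystander: empty glass beaker without a lid, 56 mm across, 70 mm high, standing among the bottles and jars. Origin: centre of its underside. It stays where it is.
- timer: Bystander: white bench timer lying flat, 52 x 56 x 30 mm, among the bottles and jars. Origin: centre of its underside. It stays where it is.
- mortar: Bystander: small white mortar, 62 mm across the rim, 45 mm high, among the bottles and jars. Origin: centre of its underside. It stays where it is.
Not all that is in view belongs to the job. Leave any green, purple or yellow look-alike of the bottle1 alone.

How it is judged:
By the outcome, as a careful person would: the job done as asked, in the order asked, and still so for the second after the job is handed in, with the robot touching nothing.
Of bottle1, bottle2, bottle3 only 2 to 3 are there at a start; the rules pass over those that are not, and their reading is None.
Of jar1, jar2, jar3 only 2 to 3 are there at a start; the rules pass over those that are not, and their reading is None.
At some moment in a run one of jar1, jar2, jar3 may be knocked a few centimetres aside while the robot is not near it.
It also fails if it takes over 210 s, if anything falls off the work surface, if the arm or the gripper's body presses on something with over 40 N, if the wrist force passes 120 N, or if a joint passes its speed limit or range.

## Robot

A 7-joint arm with a two-finger parallel gripper is mounted at the origin on the work surface. World frame = base frame: x ahead of the robot, y to its left, z up, the work surface at z = 0. Lengths are in mm, angles in rad, forces in N, time in s.
With the tool pointing down it reaches from about 400 to 900 mm from the base axis. Payload 5.5 kg.
Tool frame: the origin (TCP) lies on the centre line of the jaws, within the pads' length; the fingertips stand 14 mm ahead of it and the grasp point (between the pads) lies 5 mm behind it (env.tcp_to_tips is the distance from the TCP to the fingertips, in mm); z points along the fingers, x is the direction in which the jaws open and shut, and the axes are right-handed (so a half turn about z gives the same grasp; the last joint's range is limited). The gripper opens to 85 mm and grips with 20 to 120 N. Pads are 22 mm wide; open, the fingers measure 114 mm over their backs; the gripper's body (76 mm by 85 mm) begins 54 mm behind the grasp point. The pads swing forward as they close: fully open they stand 13 mm farther back than shut.
Start: joints at [-1.068, 0.501, -0.427, 1.55, 0.221, 1.138, -0.21], TCP at [154.342, 631.409, 245.31] pointing down, gripper open.
Joint ranges: [-2.88, 2.88], [-0.31, 2.03], [-1.54, 1.56], [0.2, 2.42], [-1.41, 4.55], [0.19, 2.02], [-2.57, 2.57]. Speed limits (rad/s): [2.57, 2.57, 3.14, 3.14, 3.14, 3.14, 3.14].

## Interface

Orientations are given as a unit quaternion [w, x, y, z].
In Python, from station import env gives the robot as it stands. The module is installed in compiled form; this text tells all that it offers.
- The arm moves only by the shell command python3 -m creep 'ROWS' [OPENING] [FORCE]. ROWS is JSON, a list that holds one entry, the list of rows, each a list of 4 numbers: the shift along the tool's x, y, z in m, then the turn about the tool's z in rad. A call has 1 to 8 rows; each row is the pose to reach, as a shift and turn from the pose commanded when the call began, along the tool's axes at that moment; what a row does not reach only later rows make up. A row lasts 1/10 s, in which the tool goes at most 50 mm and 8.59 degrees, less where a joint would pass 70% of its speed; a pose out of reach is approached as far as the arm can. A call with a gripper value outside its range is refused whole. OPENING is the closure, from -1 (fully open) to 1 (shut), so that 0 is half open, set as the call begins (- or left out, the last holds). The fingers move at their own pace and stop on an object; FORCE is the grip in N (left out, the last holds). Time passes only in rows, so rows that repeat a pose let the fingers close. It gives the time, the measured TCP pose, the force and the opening at its end, in the units of the state.
- env.read_state(): the state, without advancing time (a new reading comes with each control period).
- env.capture(name): name is "side" or "top" or "wrist"; returns a dict with "img" (400x640x3 uint8, red, green, blue), "intrinsics" (3x3 intrinsics, pixels), "eye" and "rotation" of the camera in the world. Camera axes: x right, y down, z forward; pixel columns grow to the right and rows downward; lengths in mm; the calibration is good to about 2 mm. The wrist camera is an equidistant fisheye: a pixel r from the principal point sees the ray r / f radians off the axis. A picture is of the moment at which its call begins. There is no depth.
- env.finish_job(): hands the job in, once; it reports no verdict.
Trained networks look in the newest picture that a camera, given by its name, has taken for a name from the list of things; names that differ only in an ending like _2 or _b are one class to them, and where a whole thing is asked for, a point or a joint stands for the part that bears it (a point fixed in the world has none). Each returns a list of dicts, best first, with "conf" (0 to 1); they miss things now and then, are a little off and sometimes report something else, mostly with a low value. They report only what shows in the picture. A call takes as long as a camera call. They do not tell look-alikes from the thing itself.
- env.search_frame(target, camera): "extent" ([left, top, right, bottom] in pixels, round what is visible of it).
- env.outline_of(target, camera): "mask" (400x640 bool, what is visible of it) and "extent" ([left, top, right, bottom] in pixels, round what is visible of it).
The state is a dict: "time": time; "qpos": joint angles; "qvel": joint speeds; "joint_efforts": joint torques, N m; "tcp_pos": TCP position; "tcp_rot": TCP orientation; "force": force on the tool from outside, world axes, zero at the start; "ft_torque": the same for the moment, N m; "width": finger opening in mm.
Only numpy, scipy, OpenCV 4.12 (cv2) and the standard library are available. Lean on these libraries where they do the work, as an engineer would, in place of code of your own. Each camera call takes 0.05 s, during which the arm holds its last target. There are 200 camera calls.

## Working session

There is one attempt and no reset: what is moved stays moved. The work goes in short steps, Python scripts to look and compute and a shell command to move; the robot and the scene stay as the last step left them, time stands still between calls to the robot, and variables do not carry over. Pictures are saved under pics/ and viewed, on a budget of 14 in all, crops included, one or two more only if the job needs it, and the job is handed in when it is done.

```bash
mkdir -p pics; ls
python3 - <<'E'
from station import env
import cv2,numpy as np
s=env.read_state(); print({k:np.round(v,3) for k,v in s.items()}, env.tcp_to_tips)
for c in("side","top","wrist"):
    d=env.capture(c); cv2.imwrite(f"pics/{c}0.png",d["img"][:,:,::-1]); print(c,d["eye"],np.round(d["rotation"],3).tolist(),np.round(d["intrinsics"],1).tolist())
    for t in("bottle1","jar1","beaker","bowl","glassbeaker","timer","mortar","stand","switch"):
        print(t,[(np.round(r["extent"]).astype(int).tolist(),round(r["conf"],2)) for r in env.search_frame(t,c)])
E
```

```text
pics
{'time': np.float64(0.0), 'qpos': array([-1.068,  0.502, -0.427,  1.551,  0.221,  1.138, -0.21 ]), 'qvel': array([ 0.001,  0.001, -0.001,  0.001,  0.002,  0.002,  0.001]), 'joint_efforts': array([-0.0000e+00, -5.6952e+01, -5.8160e+00, -2.8094e+01,  1.1000e-02,
        1.2000e-02,  0.0000e+00]), 'tcp_pos': array([154.266, 630.734, 244.238]), 'tcp_rot': array([ 0.001,  0.787,  0.617, -0.001]), 'force': array([-0.156,  0.059, -0.133]), 'ft_torque': array([ 0.003, -0.038,  0.008]), 'width': np.float64(85.521)} 14.0
side [   5.96981844 -619.83659475  868.76050911] [-0.363, 0.867, -0.316, 0.129] [[414.4, 0.0, 324.3], [0.0, 414.4, 197.7], [0.0, 0.0, 1.0]]
bottle1 [([442, 234, 473, 289], 0.97), ([383, 222, 413, 272], 0.89), ([418, 203, 444, 255], 0.89), ([327, 222, 354, 271], 0.83), ([306, 255, 330, 308], 0.59)]
jar1 [([360, 175, 384, 210], 0.63), ([360, 263, 384, 301], 0.6)]
beaker [([220, 130, 244, 169], 0.61)]
bowl [([397, 283, 476, 358], 0.89)]
glassbeaker [([364, 214, 386, 247], 0.91), ([299, 191, 319, 239], 0.56)]
timer [([333, 200, 361, 225], 0.81)]
mortar [([384, 206, 404, 229],
[... 688 characters left out ...]
, 371, 198], 0.64)]
timer [([307, 172, 333, 190], 0.77)]
mortar [([348, 141, 367, 160], 0.77)]
stand [([110, 116, 270, 266], 0.88)]
switch [([299, 207, 322, 234], 0.71), ([348, 139, 369, 160], 0.41), ([248, 142, 264, 150], 0.39)]
wrist [ 84.82658247 648.39759052 375.13712572] [0.111, 0.779, 0.612, 0.087] [[309.7, 0.0, 317.8], [0.0, 309.7, 199.9], [0.0, 0.0, 1.0]]
bottle1 [([36, 360, 69, 400], 0.73), ([0, 348, 58, 400], 0.64), ([0, 321, 28, 358], 0.62), ([28, 380, 49, 400], 0.48)]
jar1 [([10, 353, 35, 381], 0.74)]
beaker []
bowl [([0, 356, 17, 395], 0.88)]
glassbeaker []
timer []
mortar [([149, 346, 190, 398], 0.51)]
stand [([147, 348, 190, 396], 0.79), ([136, 378, 163, 399], 0.52)]
switch []
```

Run:
```python
import cv2
a=cv2.imread("pics/top0.png")[110:300,100:500]; b=cv2.imread("pics/side0.png")[95:365,195:485]
cv2.imwrite("pics/topc.png",cv2.resize(a,None,fx=2,fy=2,interpolation=cv2.INTER_CUBIC))
cv2.imwrite("pics/sidec.png",cv2.resize(b,None,fx=2.2,fy=2.2,interpolation=cv2.INTER_CUBIC))
```

```text
(no output)
```

View pics/topc.png

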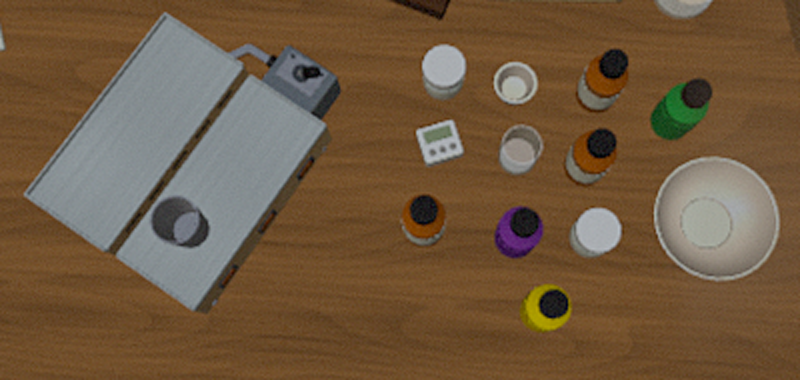

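View pics/sidec.png

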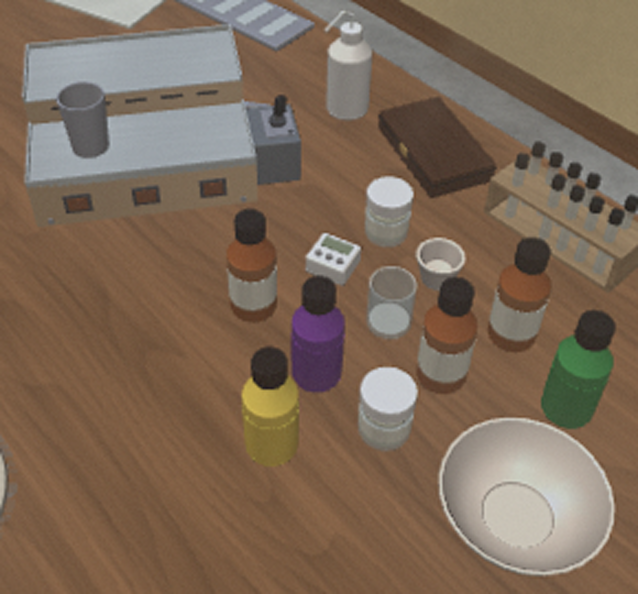

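```bash
cat > h.py <<'E'
from station import env
import numpy as np, cv2
from scipy.optimize import least_squares
from scipy.spatial.transform import Rotation as Rn
def RQ(q): return Rn.from_quat(np.asarray(q)[[1,2,3,0]]).as_matrix()
def cam(c):
    d=env.capture(c); return d
def proj(d,P):
    R=np.asarray(d["rotation"],float); R=RQ(R) if R.size==4 else R
    p=(np.atleast_2d(P)-d["eye"])@R; u=p/p[:,2:]
    return (u@np.asarray(d["intrinsics"]).T)[:,:2]
PR={"bottle1":[(29,0),(29,95),(18,125),(18,150)],"jar1":[(29,0),(29,54),(30,54),(30,75)],"beaker":[(25,0),(31,85)],
 "bowl":[(35,0),(85,55)],"glassbeaker":[(28,0),(28,70)],"mortar":[(25,0),(31,45)],"timer":[(27,0),(27,30)]}
A=np.linspace(0,2*np.pi,48)
def sil(t,x,y,z0): return np.array([(x+r*np.cos(a),y+r*np.sin(a),z0+z) for r,z in PR[t] for a in A])
def box(p): return np.r_[p.min(0),p.max(0)]
def fit(t,obs,z0=0,x0=(500,-300)):
    f=lambda v: np.concatenate([box(proj(d,sil(t,*v,z0)))-e for d,e in obs])
    r=least_squares(f,x0,loss="soft_l1",f_scale=2); return r.x,np.sqrt(np.mean(r.fun**2))
def ground(d,u,v,z):
    R=np.asarray(d["rotation"],float); R=RQ(R) if R.size==4 else R
    w=R@np.linalg.inv(d["intrinsics"])@[u,v,1]; return d["eye"]+w*(z-d["eye"][2])/w[2]
def pose(): 
    s=env.read_state(); R=RQ(s["tcp_rot"]); return np.array(s["tcp_pos"]),np.degrees(np.arctan2(R[1,0],R[0,0])),s
def go(x,y,z,yaw=None):
    """shift in tool axes (m) and turn (rad) from here to world target (mm), jaw yaw deg mod 180"""
    p,ya,s=pose(); R=RQ(s["tcp_rot"]); a=np.radians(ya)
    X=np.array([np.cos(a),np.sin(a),0]);Y=np.array([X[1],-X[0],0]);d=np.array([x,y,z])-p
    t=0 if yaw is None else -((yaw-ya+90)%180-90)
    return np.round(np.r_[np.array([d@X,d@Y,-d[2]])/1000,np.radians(t)],4).tolist()
E
python3 - <<'E'
from h import *
T=cam("top");S=cam("side")
for t in PR:
    so=[r["extent"] for r in env.search_frame(t,"side") if r["conf"]>.4]; to=[r["extent"] for r in env.search_frame(t,"top") if r["conf"]>.55]
    for e in to:
        z0=80 if t=="beaker" else 0
        xt,rt=fit(t,[(T,np.array(e))],z0)
        c=[fit(t,[(T,np.array(e)),(S,np.array(f))],z0,xt) for f in so]
        b=min(c,key=lambda q:q[1]) if c else (xt,99)
        print(t,np.round(e),"top",xt.round(1),round(rt,1),"both",b[0].round(1),round(b[1],1))
# stand
pts=[((182.5,117.5),(130,-150,128)),((113.5,206.5),(130,150,128)),((201.5,265),(-130,150,88)),((263.5,174),(-130,-150,88)),((221,144),(0,-150,120)),((155,234.5),(0,150,120))]
def f(v):
    c,s=np.cos(v[2]),np.sin(v[2]); M=np.array([[c,-s,0],[s,c,0],[0,0,1]])
    return np.concatenate([proj(T,(M@np.array(P))+[v[0],v[1],0])[0]-u for u,P in pts])
best=min((least_squares(f,[400,400,y]) for y in np.arange(0,6.3,.5)),key=lambda r:r.cost)
print(best.x,np.degrees(best.x[2]),best.fun.round(1))
E
```

```text
bottle1 [359. 253. 384. 276.] top [ 337.3 -190.9] 0.7 both [ 336.1 -195.2] 1.3
bottle1 [300. 206. 322. 235.] top [445.4 -23.2] 1.1 both [448.6 -24.4] 1.6
bottle1 [346. 213. 374. 242.] top [ 434.6 -155.7] 1.3 both [ 436.9 -155.8] 3.0
bottle1 [385. 134. 416. 166.] top [ 654.6 -261.4] 1.3 both [ 653.2 -262.2] 1.4
bottle1 [426. 149. 458. 179.] top [ 622.6 -374.5] 0.9 both [ 621.9 -371.2] 2.1
bottle1 [381. 176. 408. 206.] top [ 539.4 -247.4] 0.3 both [ 543.6 -249.5] 1.4
bottle1 [253. 144. 260. 148.] top [618.  128.6] 13.7 both [594.1 139.8] 29.5
jar1 [306. 133. 332. 161.] top [659.5 -32. ] 1.4 both [662.1 -38.5] 1.9
jar1 [380. 214. 410. 238.] top [ 445.4 -251.9] 1.3 both [ 445.5 -258.7] 2.0
bowl [424. 189. 491. 251.] top [ 471.7 -419. ] 1.2 both [ 471.1 -420.9] 1.3
glassbeaker [353. 173. 370. 196.] top [ 556.8 -156.2] 2.2 both [ 557.5 -152.5] 2.6
mortar [348. 139. 369. 162.] top [ 657.4 -144.7] 0.7 both [ 654.2 -141.7] 1.4
timer [309. 171. 332. 190.] top [568.2 -42.2] 1.4 both [567.8 -41.4] 1.9
[499.91185988 297.05698871   7.33242204] 420.11683674363405 [ 0.5 -1.2 -0.3  1.9 -2.7  0.5  1.  -2.3  2.  -1.3 -0.4  2. ]
```

```bash
cat > st.py <<'E'
from h import *
E8=[((130,-150,128),(130,150,128)),((-130,-150,88),(-130,150,88)),((0,-150,120),(0,150,120)),((0,150,128),(130,150,128)),((-130,150,88),(0,150,88)),((-130,-150,88),(-102,-150,88)),((-130,150,0),(-130,-150,0)),((-130,-150,0),(-130,-150,88)),((-130,150,0),(-130,150,88))]
def W(v,P):
    c,s=np.cos(v[2]),np.sin(v[2]); return np.asarray(P,float)@np.array([[c,-s,0],[s,c,0],[0,0,1]]).T+[v[0],v[1],0]
def grad(d):
    g=cv2.GaussianBlur(d["img"],(0,0),1.2).astype(np.float32); m=0
    for k in range(3): m=np.maximum(m,np.hypot(cv2.Sobel(g[:,:,k],-1,1,0),cv2.Sobel(g[:,:,k],-1,0,1)))
    return np.minimum(m,80)
def score(v,ds):
    t=0
    for d,G in ds:
        for i,(a,b) in enumerate(E8):
            q=proj(d,W(v,np.linspace(a,b,40))).astype(np.float32)
            t+=cv2.remap(G,q[:,:1],q[:,1:],cv2.INTER_LINEAR).mean()
    return -t
E
python3 - <<'E'
from st import *
from scipy.optimize import differential_evolution
T=cam("top");S=cam("side")
b0=[(T,np.array([176,207,204,233.])),(S,np.array([220,130,244,169.]))]
for k in ([T],[S],[T,S]):
    ds=[(d,grad(d)) for d in k]
    r=differential_evolution(score,[(485,515),(282,312),(1.0,1.1)],args=(ds,),seed=1,maxiter=60); print(r.x.round(3),np.degrees(r.x[2]).round(2),r.fun.round(1))
v=r.x
print("beaker",fit("beaker",b0,80,(450,230)),fit("beaker",b0[:1],80,(450,230)))
out=[]
for d,(x0,y0) in((T,(100,100)),(S,(195,90))):
    im=np.ascontiguousarray(cv2.resize(d["img"][y0:y0+180,x0:x0+190,::-1],None,fx=2.1,fy=2.1,interpolation=cv2.INTER_CUBIC))
    for a,b in E8:
        q=(proj(d,W(v,[a,b]))-[x0,y0])*2.1; cv2.line(im,*[tuple(int(z) for z in w) for w in q],(0,0,255),1)
    for P in((-65,0,80),(65,0,120),(-60,-190,90)):
        q=(proj(d,W(v,[P]))[0]-[x0,y0])*2.1; cv2.circle(im,(int(q[0]),int(q[1])),3,(0,255,0),1)
    out.append(im)
cv2.imwrite("pics/st.png",np.hstack(out))
E
```

```text
[503.248 304.187   1.041] 59.63 -702.6
[502.586 305.877   1.04 ] 59.57 -596.8
[502.304 304.535   1.045] 59.87 -1296.9
beaker (array([412.33487274, 281.38622011]), np.float64(1.2091629923537968)) (array([413.4360487, 280.8640338]), np.float64(0.8806689145303523))
```

View pics/st.png

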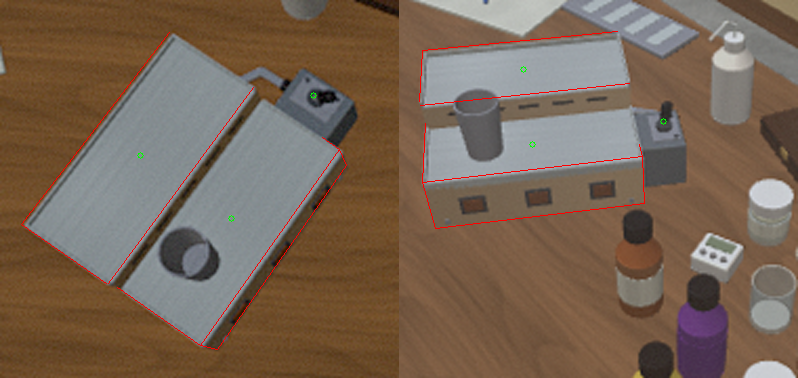

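Chosen, by description: brown bottles at top-view caps px ≈ (312,214), (400,181), (407,141), and white-lidded jars (321,145), (398,226). The look-alikes are purple (362,221), green (448,156) and yellow (376,263). The crops above confirm the choice. The beaker goes first.

```bash
python3 -c "
from h import *
print(go(412.5,281.3,240,59.7))"
```

```text
[-0.2788, 0.3339, 0.0053, 0.2891]
```

```bash
python3 -m creep '[[[-0.279,0.334,0.005,0.289],[-0.279,0.334,0.005,0.289],[-0.279,0.334,0.005,0.289],[-0.279,0.334,0.005,0.289],[-0.279,0.334,0.005,0.289],[-0.279,0.334,0.005,0.289],[-0.279,0.334,0.005,0.289],[-0.279,0.334,0.005,0.289]]]' -1 40; python3 -c "
from h import *
print(go(412.5,281.3,240,59.7), pose()[2]['time'])"
```

```text
time: 3.2
tcp_pos: [392.6, 307.8, 241.1]
tcp_rot: [-0.0, 0.867, 0.498, 0.001]
force: [0.1, 0.8, 0.1]
width: 85.5
[-0.0128, 0.0305, 0.0011, 0.0003] 3.2
```

```bash
python3 -m creep '[[[-0.013,0.031,0.0,0],[-0.013,0.031,0.0,0],[-0.013,0.031,0.03,0],[-0.013,0.031,0.06,0],[-0.013,0.031,0.08,0],[-0.013,0.031,0.091,0],[-0.013,0.031,0.091,0],[-0.013,0.031,0.091,0]]]' ; python3 -m creep '[[[0,0,0,0],[0,0,0,0],[0,0,0,0],[0,0,0,0],[0,0,0,0],[0,0,0,0]]]' 1 40
python3 - <<'E'
from h import *
d=cam("wrist"); cv2.imwrite("pics/w1.png",d["img"][:,:,::-1])
E
```

```text
time: 4.0
tcp_pos: [412.0, 283.4, 150.3]
tcp_rot: [-0.0, 0.867, 0.498, 0.0]
force: [-0.2, -1.3, 0.5]
width: 85.3
time: 4.6
tcp_pos: [412.7, 283.0, 151.5]
tcp_rot: [0.0, 0.867, 0.498, 0.001]
force: [-2.2, -1.3, 7.3]
width: 60.5
```

View pics/w1.png

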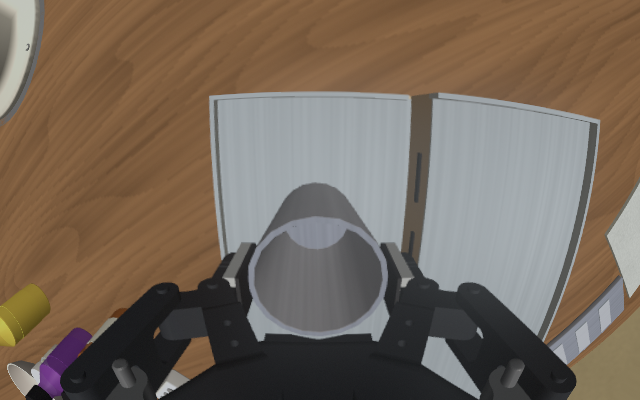

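```bash
python3 -m creep '[[[0,0,-0.03,0],[0,0,-0.075,0],[0,0,-0.115,0],[-0.03,0.02,-0.115,0],[-0.065,0.045,-0.115,0],[-0.1,0.07,-0.115,0],[-0.14,0.098,-0.115,0],[-0.18,0.126,-0.115,0]]]'; python3 -m creep '[[[-0.04,0.028,0,0],[-0.08,0.056,0,0],[-0.12,0.084,0,0],[-0.16,0.112,0,0],[-0.2,0.14,0,0],[-0.24,0.168,0,0],[-0.28,0.196,0,0],[-0.32,0.224,0,0]]]'; python3 -c "
from h import *
print(go(471,-420,265,59.7), pose()[2]['time'])"
```

```text
time: 5.45
tcp_pos: [429.8, 62.0, 265.5]
tcp_rot: [0.0, 0.867, 0.498, 0.001]
force: [1.4, 0.9, -1.0]
width: 60.5
time: 6.25
tcp_pos: [461.9, -327.5, 265.4]
tcp_rot: [0.0, 0.867, 0.498, 0.001]
force: [1.3, -0.3, -1.1]
width: 60.5
[-0.0752, 0.0545, 0.0004, 0.0005] 6.25
```

```bash
python3 -m creep '[[[-0.04,0.028,0,0],[-0.075,0.0545,0,0],[-0.075,0.0545,0.03,0],[-0.075,0.0545,0.07,0],[-0.075,0.0545,0.11,0],[-0.075,0.0545,0.15,0],[-0.075,0.0545,0.175,0],[-0.075,0.0545,0.18,0]]]'; python3 -m creep '[[[0,0,0.004,0],[0,0,0.007,0]]]';python3 -m creep '[[[0,0,0.003,0],[0,0,0.003,0]]]'
```

```text
time: 7.05
tcp_pos: [469.1, -415.9, 81.3]
tcp_rot: [-0.003, 0.867, 0.498, -0.001]
force: [-0.7, 0.9, -0.1]
width: 60.4
time: 7.25
tcp_pos: [472.1, -419.0, 79.3]
tcp_rot: [0.001, 0.867, 0.498, 0.001]
force: [0.2, -1.0, -0.2]
width: 60.3
time: 7.45
tcp_pos: [472.3, -419.1, 76.6]
tcp_rot: [0.002, 0.867, 0.498, 0.001]
force: [-0.5, -0.8, 3.6]
width: 60.8
```

```bash
python3 -m creep '[[[0,0,0,0],[0,0,0,0],[0,0,0,0],[0,0,-0.04,0],[0,0,-0.09,0],[0,0,-0.135,0],[0.04,-0.005,-0.14,0],[0.09,-0.012,-0.14,0]]]' -1; python3 -m creep '[[[0.04,-0.005,0,0],[0.09,-0.012,0,0],[0.093,-0.0125,0,0],[0.093,-0.0125,0,0]]]'
python3 - <<'E'
from h import *
print(go(543,-249,139,59.7))
T=cam("top");S=cam("side")
for t in("bottle1","jar1"):
    to=[r["extent"] for r in env.search_frame(t,"top") if r["conf"]>.5]; so=[r["extent"] for r in env.search_frame(t,"side") if r["conf"]>.4]
    for e in to:
        xt,rt=fit(t,[(T,np.array(e))],0); c=[fit(t,[(T,np.array(e)),(S,np.array(f))],0,xt) for f in so]
        b=min(c,key=lambda q:q[1]); print(t,xt.round(1),round(rt,1),"both",b[0].round(1),round(b[1],1))
cv2.imwrite("pics/t2.png",np.hstack([T["img"][100:300,270:500,::-1],S["img"][170:370,280:490,::-1]]).repeat(1,0))
E
```

```text
time: 8.25
tcp_pos: [505.9, -338.0, 217.9]
tcp_rot: [0.003, 0.869, 0.495, 0.001]
force: [0.7, 0.3, -0.1]
width: 85.8
time: 8.65
tcp_pos: [543.0, -245.4, 214.6]
tcp_rot: [-0.0, 0.866, 0.5, 0.0]
force: [-0.0, -2.1, -0.8]
width: 85.3
[-0.0031, 0.0018, 0.0756, 0.0049]
bottle1 [443.2 -19.9] 0.9 both [443.9 -26.7] 1.9
bottle1 [ 666.6 -251.9] 6.6 both [ 655.9 -257.9] 5.5
bottle1 [ 441.7 -138.5] 4.1 both [ 444.1 -148. ] 3.3
jar1 [660.  -34.2] 0.4 both [659.5 -37.5] 1.2
```

View pics/t2.png

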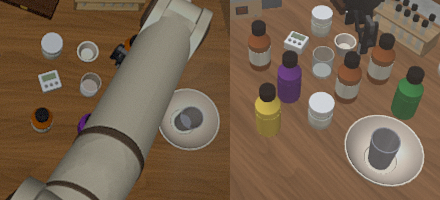

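```bash
cat >> h.py <<'E'
def projw(d,P):
    R=np.asarray(d["rotation"],float); R=RQ(R) if R.size==4 else R
    p=(np.atleast_2d(P)-d["eye"])@R; rho=np.hypot(p[:,0],p[:,1]); th=np.arctan2(rho,p[:,2]); K=np.asarray(d["intrinsics"])
    return np.c_[K[0,2]+K[0,0]*th*p[:,0]/rho, K[1,2]+K[1,1]*th*p[:,1]/rho]
def wfind(t,z0=0,near=(500,0),zz=None):
    d=cam("wrist"); o=[]
    for r in env.search_frame(t,"wrist"):
        e=np.array(r["extent"]); ok=(e>np.array([3,3,-1,-1]))&(e<np.array([641,401,636,396]))
        q=least_squares(lambda v:(box(projw(d,sil(t,*v,z0)))-e)*ok,near,loss="soft_l1",f_scale=2)
        o.append((q.x.round(1).tolist(),round(float(np.sqrt(np.mean(q.fun**2))),1),round(r["conf"],2),e.round().tolist()))
    return d,o
E
python3 - <<'E'
from h import *
d,o=wfind("bottle1",0,(543,-249))
for r in o: print(r)
cv2.imwrite("pics/w2.png",d["img"][:,:,::-1])
E
```

```text
([621.4, -366.7], 13.9, 0.92, [231.0, 258.0, 292.0, 343.0])
([344.2, -178.9], 7.6, 0.86, [237.0, 0.0, 294.0, 21.0])
([545.5, -248.1], 1.3, 0.77, [290.0, 154.0, 355.0, 249.0])
([438.2, -152.6], 0.8, 0.75, [319.0, 0.0, 397.0, 79.0])
([648.1, -259.0], 4.0, 0.69, [332.0, 238.0, 396.0, 343.0])
([439.1, -45.9], 8.0, 0.57, [418.0, 0.0, 508.0, 40.0])
```

View pics/w2.png

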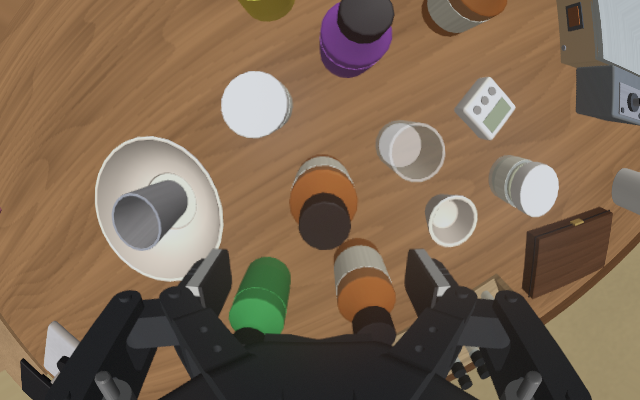

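```bash
python3 -m creep '[[[-0.002,0.003,0,0.005],[-0.002,0.003,0.03,0.005],[-0.002,0.003,0.06,0.005],[-0.002,0.003,0.0755,0.005],[-0.002,0.003,0.0755,0.005],[-0.002,0.003,0.0755,0.005]]]'; python3 -m creep '[[[0,0,0,0],[0,0,0,0],[0,0,0,0],[0,0,0,0],[0,0,0,0],[0,0,0,0],[0,0,0,0],[0,0,0,0]]]' 1 50;python3 -m creep '[[[0,0,-0.01,0],[0,0,-0.03,0],[0,0,-0.06,0],[0,0,-0.1,0],[0,0,-0.14,0],[0,0,-0.14,0]]]'
```

```text
time: 9.65
tcp_pos: [543.9, -251.7, 139.7]
tcp_rot: [0.0, 0.869, 0.495, 0.0]
force: [0.6, 0.2, 0.1]
width: 85.6
time: 10.45
tcp_pos: [544.7, -251.2, 140.3]
tcp_rot: [0.001, 0.868, 0.496, 0.001]
force: [0.6, 1.6, 6.4]
width: 34.3
time: 11.05
tcp_pos: [546.2, -253.3, 285.7]
tcp_rot: [0.004, 0.869, 0.495, 0.003]
force: [0.9, -1.3, -1.1]
width: 34.5
```

```bash
python3 -m creep '[[[0.02,-0.015,-0.02,0],[0.053,-0.04,-0.02,0],[0.086,-0.065,-0.02,0],[0.12,-0.09,-0.02,0],[0.155,-0.117,-0.02,0],[0.19,-0.143,-0.02,0],[0.225,-0.169,-0.02,0],[0.26,-0.195,-0.02,0]]]'; python3 -m creep '[[[0.035,-0.026,0,0],[0.07,-0.053,0,0],[0.105,-0.079,0,0],[0.14,-0.105,0,0],[0.175,-0.131,0,0],[0.21,-0.158,0,0],[0.235,-0.177,0,0],[0.25,-0.188,0,0]]]'; python3 -c "
from h import *
print(go(470.5,398.4,262,59.7), pose())"
```

```text
time: 11.85
tcp_pos: [506.6, 72.9, 298.3]
tcp_rot: [-0.0, 0.869, 0.495, -0.001]
force: [1.4, 0.9, -1.9]
width: 34.6
time: 12.65
tcp_pos: [471.3, 385.3, 297.8]
tcp_rot: [-0.0, 0.868, 0.497, -0.001]
force: [-0.7, -0.3, -2.6]
width: 34.4
[0.0109, -0.0073, 0.0358, -0.0012] (array([471.27710645, 385.30253727, 297.8169916 ]), np.float64(59.632065639395435), {'time': 12.65, 'qpos': array([-0.66199299,  0.35223344, -0.08658921,  1.60737351,  0.03090418,
        1.18558674,  0.28580367]), 'qvel': array([-0.18823835,  0.17162072, -0.01862556, -0.2404479 ,  0.05330743,
        0.08284773, -0.25772862]), 'joint_efforts': array([ 9.65801440e-01, -5.36463511e+01, -4.46660612e-01, -3.01131856e+01,
       -2.26869131e-02, -1.60313817e-01,  1.21683707e-01]), 'tcp_pos': array([471.27710645, 385.30253727, 297.8169916 ]), 'tcp_rot': array([-3.40264712e-04,  8.67626058e-01,  4.97215678e-01, -1.21532928e-03]), 'force': array([-0.68711645, -0.31736241, -2.64869779]), 'ft_torque': array([0.03623104, 0.08789807, 0.03246321]), 'width': 34.3757062573399})
```

```bash
python3 -m creep '[[[0.011,-0.007,0,0],[0.011,-0.007,0,0],[0.011,-0.007,0,0]]]'; python3 -c "
from h import *
print(go(470.5,398.4,262,59.7))"
```

```text
time: 12.95
tcp_pos: [473.8, 393.6, 298.8]
tcp_rot: [0.001, 0.869, 0.495, -0.0]
force: [-0.3, 0.4, -2.9]
width: 34.5
[0.0024, -0.0052, 0.0368, -0.0069]
```

```bash
python3 -m creep '[[[0.0025,-0.005,0.01,-0.007],[0.0025,-0.005,0.02,-0.007],[0.0025,-0.005,0.03,-0.007],[0.0025,-0.005,0.036,-0.007],[0.0025,-0.005,0.036,-0.007]]]'; python3 -m creep '[[[0,0,0.002,0],[0,0,0.003,0],[0,0,0.003,0]]]'
```

```text
time: 13.45
tcp_pos: [469.4, 399.4, 261.5]
tcp_rot: [0.0, 0.867, 0.498, -0.001]
force: [-0.5, 1.1, -2.6]
width: 34.8
time: 13.75
tcp_pos: [470.1, 400.6, 260.6]
tcp_rot: [-0.0, 0.867, 0.499, 0.0]
force: [0.6, -0.2, -3.1]
width: 34.6
```

```bash
python3 -m creep '[[[0,0,0.002,0],[0,0,0.003,0],[0,0,0.003,0]]]'
```

```text
time: 14.05
tcp_pos: [470.7, 401.0, 260.1]
tcp_rot: [-0.0, 0.867, 0.499, 0.002]
force: [-2.4, -1.2, 9.8]
width: 34.6
```

```bash
python3 -m creep '[[[0,0,0,0],[0,0,0,0],[0,0,0,0],[0,0,0,0],[0,0,-0.03,0],[0,0,-0.045,0],[-0.04,0.02,-0.045,0],[-0.08,0.04,-0.045,0]]]' -1; python3 -m creep '[[[-0.045,0.023,0,0],[-0.09,0.046,0,0],[-0.135,0.069,0,0],[-0.18,0.092,0,0],[-0.22,0.113,0.02,0],[-0.26,0.133,0.06,0],[-0.298,0.153,0.08,0],[-0.299,0.153,0.08,0]]]'
python3 - <<'E'
from h import *
d,o=wfind("bottle1",0,(446,-24))
for r in o: print(r)
print(go(446,-24,139,59.7))
E
```

```text
time: 14.85
tcp_pos: [464.2, 311.7, 302.9]
tcp_rot: [-0.0, 0.866, 0.5, 0.001]
force: [0.6, -1.1, 0.8]
width: 85.4
time: 15.65
tcp_pos: [443.8, -29.6, 220.1]
tcp_rot: [-0.0, 0.869, 0.496, -0.002]
force: [0.4, 0.3, -0.2]
width: 85.3
([428.8, -144.3], 5.5, 0.95, [164.0, 200.0, 254.0, 288.0])
([627.8, -427.5], 33.0, 0.71, [169.0, 367.0, 192.0, 389.0])
([506.3, -20.0], 22.3, 0.7, [332.0, 236.0, 393.0, 296.0])
([336.7, -196.1], 0.8, 0.69, [69.0, 149.0, 182.0, 227.0])
([444.4, -25.7], 1.1, 0.66, [287.0, 149.0, 358.0, 241.0])
([520.7, 603.4], 3.6, 0.54, [635.0, 32.0, 640.0, 58.0])
[0.0018, -0.0007, 0.0828, -0.002]
```

```bash
python3 -m creep '[[[0.0,-0.001,0.02,0],[0,-0.001,0.05,0],[0,-0.001,0.075,0],[0,-0.001,0.082,0],[0,-0.001,0.082,0],[0,-0.001,0.082,0]]]'; python3 -m creep '[[[0,0,0,0],[0,0,0,0],[0,0,0,0],[0,0,0,0],[0,0,0,0],[0,0,0,0],[0,0,0,0],[0,0,0,0]]]' 1 50;python3 -m creep '[[[0,0,-0.01,0],[0,0,-0.03,0],[0,0,-0.07,0],[0,0,-0.11,0],[0,0,-0.15,0],[0,0,-0.165,0],[0,0,-0.165,0]]]'; python3 -c "
from h import *
print(go(535.3,360.6,305,59.7))"
```

```text
time: 16.35
tcp_pos: [446.6, -23.0, 141.4]
tcp_rot: [0.0, 0.867, 0.499, 0.001]
force: [0.7, -0.1, 0.4]
width: 85.6
time: 17.15
tcp_pos: [445.9, -24.0, 141.0]
tcp_rot: [0.0, 0.867, 0.498, 0.001]
force: [-0.8, -0.5, 5.3]
width: 34.7
time: 17.85
tcp_pos: [446.7, -23.9, 308.1]
tcp_rot: [0.001, 0.867, 0.499, 0.003]
force: [0.2, -0.1, -2.1]
width: 34.4
[0.3769, -0.1168, 0.0031, 0.0019]
```

```bash
python3 -m creep '[[[0.025,-0.008,0.0,0],[0.065,-0.02,0.0,0],[0.11,-0.034,0,0],[0.155,-0.048,0,0],[0.2,-0.062,0,0],[0.245,-0.076,0,0],[0.29,-0.09,0,0],[0.33,-0.102,0,0]]]'; python3 -m creep '[[[0.03,-0.009,0,0],[0.047,-0.015,0,0],[0.047,-0.015,0,0],[0.047,-0.015,0,0],[0.047,-0.015,0,0]]]'; python3 -c "
from h import *
print(go(535.3,360.6,262,59.7))"
```

```text
time: 18.65
tcp_pos: [521.9, 314.8, 302.8]
tcp_rot: [-0.0, 0.867, 0.499, -0.002]
force: [0.8, -0.5, -1.8]
width: 34.5
time: 19.15
tcp_pos: [533.7, 358.9, 304.1]
tcp_rot: [0.001, 0.867, 0.498, -0.001]
force: [0.6, -1.4, -1.7]
width: 34.5
[0.0023, 0.0005, 0.0421, 0.0003]
```

```bash
python3 -m creep '[[[0.001,0.0005,0.015,0],[0.001,0.0005,0.03,0],[0.001,0.0005,0.04,0],[0.001,0.0005,0.042,0],[0.001,0.0005,0.042,0]]]'; python3 -m creep '[[[0,0,0.002,0],[0,0,0.002,0],[0,0,0.002,0]]]'; python3 -m creep '[[[0,0,0.001,0],[0,0,0.002,0],[0,0,0.002,0]]]'
```

```text
time: 19.65
tcp_pos: [534.4, 361.2, 262.4]
tcp_rot: [0.0, 0.867, 0.499, -0.001]
force: [-0.6, -0.1, -2.2]
width: 34.2
time: 19.95
tcp_pos: [534.7, 361.7, 261.4]
tcp_rot: [-0.0, 0.867, 0.499, 0.0]
force: [-0.8, 0.1, -2.3]
width: 34.7
time: 20.25
tcp_pos: [535.1, 361.6, 261.1]
tcp_rot: [0.0, 0.867, 0.499, 0.001]
force: [-1.8, -1.2, 6.1]
width: 34.6
```

```bash
python3 -m creep '[[[0,0,0,0],[0,0,0,0],[0,0,0,0],[0,0,0,0],[0,0,-0.03,0],[0,0,-0.045,0],[-0.03,0.026,-0.045,0],[-0.067,0.058,-0.045,0]]]' -1; python3 -m creep '[[[-0.037,0.032,0,0],[-0.074,0.064,0,0],[-0.11,0.096,0,0],[-0.147,0.128,0,0],[-0.184,0.16,0,0],[-0.22,0.192,0,0],[-0.257,0.224,0,0],[-0.294,0.256,0,0]]]'; python3 -m creep '[[[-0.037,0.032,0,0],[-0.074,0.064,0.02,0],[-0.11,0.096,0.05,0],[-0.117,0.103,0.085,0],[-0.117,0.103,0.085,0],[-0.117,0.103,0.085,0]]]'
python3 - <<'E'
from h import *
d,o=wfind("bottle1",0,(653,-262))
for r in o: print(r)
print(go(653,-262,139,59.7),pose()[0])
E
```

```text
time: 21.05
tcp_pos: [550.7, 277.1, 305.2]
tcp_rot: [-0.001, 0.865, 0.501, 0.001]
force: [-0.3, -0.5, 0.3]
width: 85.5
time: 21.85
tcp_pos: [625.1, -110.3, 304.8]
tcp_rot: [0.0, 0.867, 0.499, 0.001]
force: [0.5, 0.7, 0.1]
width: 86.0
time: 22.45
tcp_pos: [654.4, -261.2, 218.1]
tcp_rot: [-0.001, 0.867, 0.498, -0.001]
force: [-0.9, 0.2, 0.5]
width: 85.5
([653.9, -260.8], 1.5, 0.84, [283.0, 153.0, 353.0, 242.0])
([620.3, -368.4], 0.9, 0.63, [153.0, 173.0, 251.0, 269.0])
[-0.0036, -0.0019, 0.0822, 0.0042] [ 656.44175407 -259.80209641  221.17102292]
```

```bash
python3 -m creep '[[[-0.001,-0.001,0.02,0],[-0.001,-0.001,0.05,0],[-0.001,-0.001,0.075,0],[-0.001,-0.001,0.08,0],[-0.001,-0.001,0.08,0],[-0.001,-0.001,0.08,0]]]'; python3 -m creep '[[[0,0,0,0],[0,0,0,0],[0,0,0,0],[0,0,0,0],[0,0,0,0],[0,0,0,0],[0,0,0,0],[0,0,0,0]]]' 1 50;python3 -m creep '[[[0,0,-0.01,0],[0,0,-0.03,0],[0,0,-0.07,0],[0,0,-0.11,0],[0,0,-0.15,0],[0,0,-0.165,0],[0,0,-0.165,0]]]'; python3 -c "
from h import *
print(go(600.1,322.8,306,59.7))"
```

```text
time: 23.15
tcp_pos: [655.2, -261.5, 141.8]
tcp_rot: [0.001, 0.867, 0.499, 0.001]
force: [0.7, -0.4, 0.5]
width: 85.2
time: 23.95
tcp_pos: [654.1, -261.8, 140.1]
tcp_rot: [0.001, 0.867, 0.499, 0.001]
force: [0.5, 0.7, 5.8]
width: 34.5
time: 24.65
tcp_pos: [654.3, -262.3, 306.5]
tcp_rot: [0.002, 0.867, 0.498, 0.001]
force: [0.2, -0.3, -2.8]
width: 34.7
[0.4785, -0.3412, 0.0005, 0.0018]
```

```bash
python3 -m creep '[[[0.02,-0.014,-0.015,0],[0.05,-0.036,-0.015,0],[0.085,-0.061,-0.015,0],[0.12,-0.086,-0.015,0],[0.158,-0.113,-0.015,0],[0.196,-0.14,-0.015,0],[0.234,-0.167,-0.015,0],[0.272,-0.194,-0.015,0]]]'; python3 -m creep '[[[0.038,-0.027,0,0],[0.076,-0.054,0,0],[0.114,-0.081,0,0],[0.152,-0.108,0,0],[0.185,-0.132,0,0],[0.2065,-0.147,0,0],[0.2065,-0.147,0,0],[0.2065,-0.147,0,0]]]'; python3 -m creep '[[[0,0,0,0],[0,0,0,0]]]'; python3 -c "
from h import *
print(go(600.1,322.8,262,59.7))"
```

```text
time: 25.45
tcp_pos: [620.3, 72.6, 315.4]
tcp_rot: [-0.001, 0.867, 0.499, -0.003]
force: [1.1, 0.6, -3.6]
width: 34.5
time: 26.25
tcp_pos: [597.5, 323.6, 315.3]
tcp_rot: [0.0, 0.866, 0.5, -0.003]
force: [0.1, -0.8, -3.9]
width: 34.2
time: 26.45
tcp_pos: [599.6, 321.2, 318.1]
tcp_rot: [0.0, 0.867, 0.497, -0.001]
force: [0.6, 0.0, -2.5]
width: 34.1
[0.0016, -0.0004, 0.0561, -0.0006]
```

```bash
python3 -m creep '[[[0.001,0,0.02,0],[0.001,0,0.04,0],[0.001,0,0.052,0],[0.001,0,0.055,0],[0.001,0,0.055,0]]]'; python3 -m creep '[[[0,0,0.002,0],[0,0,0.002,0],[0,0,0.002,0]]]'; python3 -m creep '[[[0,0,0.001,0],[0,0,0.002,0],[0,0,0.002,0]]]'
```

```text
time: 26.95
tcp_pos: [599.8, 323.7, 264.0]
tcp_rot: [0.0, 0.867, 0.498, -0.0]
force: [-0.5, -0.5, -3.7]
width: 34.5
time: 27.25
tcp_pos: [600.1, 324.5, 263.0]
tcp_rot: [-0.0, 0.867, 0.499, 0.001]
force: [-0.1, 0.4, -3.8]
width: 34.5
time: 27.55
tcp_pos: [599.7, 324.3, 260.1]
tcp_rot: [-0.0, 0.867, 0.499, -0.0]
force: [0.1, 0.3, -2.1]
width: 34.4
```

```bash
python3 -m creep '[[[0,0,0.001,0],[0,0,0.002,0],[0,0,0.002,0]]]'
```

```text
time: 27.85
tcp_pos: [600.0, 324.5, 260.1]
tcp_rot: [-0.0, 0.867, 0.499, 0.001]
force: [-2.0, -1.9, 5.4]
width: 34.3
```

```bash
python3 -m creep '[[[0,0,0,0],[0,0,0,0],[0,0,0,0],[0,0,0,0],[0,0,-0.03,0],[0,0,-0.045,0],[-0.03,0.025,-0.055,0],[-0.067,0.056,-0.055,0]]]' -1; python3 -m creep '[[[-0.037,0.031,0,0],[-0.074,0.062,0,0],[-0.11,0.092,0.0,0],[-0.147,0.122,0,0],[-0.184,0.153,0.02,0],[-0.213,0.177,0.07,0],[-0.213,0.177,0.095,0],[-0.213,0.177,0.095,0]]]'
python3 - <<'E'
from h import *
d,o=wfind("jar1",0,(660,-36))
for r in o: print(r)
print(go(660,-36,60,59.7),pose()[0])
im=d["img"][:,:,::-1]; cv2.imwrite("pics/w3.png",im)
T=cam("top")
for r in env.search_frame("jar1","top"): print(r["conf"],fit("jar1",[(T,np.array(r["extent"]))],0,(600,-100)))
E
```

```text
time: 28.65
tcp_pos: [614.7, 241.5, 315.6]
tcp_rot: [-0.001, 0.865, 0.501, 0.003]
force: [0.7, -1.0, 0.1]
width: 85.3
time: 29.45
tcp_pos: [656.7, -38.0, 212.7]
tcp_rot: [-0.002, 0.868, 0.497, -0.005]
force: [-0.2, -0.2, -0.2]
width: 85.8
([448.8, -257.6], 0.8, 0.6, [44.0, 108.0, 113.0, 164.0])
([660.4, -41.0], 1.1, 0.55, [283.0, 157.0, 353.0, 230.0])
([617.4, 113.6], 0.0, 0.23, [393.0, 0.0, 638.0, 108.0])
[-0.002, 0.0007, 0.1584, 0.0025] [660.39817743 -33.95632406 218.43747278]
0.64 (array([ 445.42009941, -256.61585712]), np.float64(0.9036201622321838))
```

View pics/w3.png

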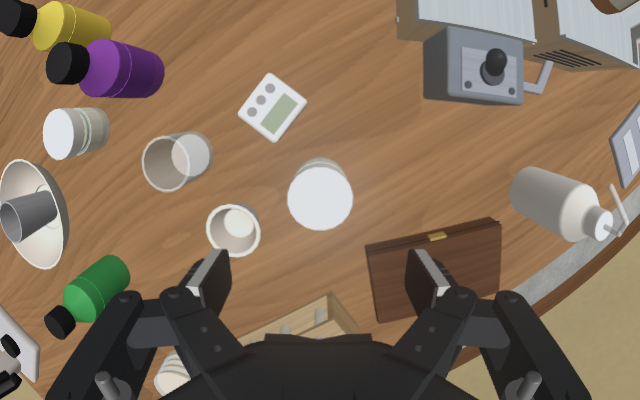

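```bash
python3 -m creep '[[[-0.005,0.003,0.03,0],[-0.005,0.003,0.07,0],[-0.005,0.003,0.1,0],[-0.005,0.003,0.1,0],[-0.005,0.003,0.1,0]]]'
python3 - <<'E'
from h import *
d,o=wfind("jar1",0,(660,-36))
for r in o: print(r)
print(go(660.4,-39.5,62,59.7),pose()[0])
E
```

```text
time: 30.15
tcp_pos: [661.8, -39.4, 120.3]
tcp_rot: [0.0, 0.866, 0.499, 0.001]
force: [0.3, 0.3, 0.2]
width: 85.3
([659.9, -40.4], 1.3, 0.86, [265.0, 165.0, 365.0, 272.0])
([443.7, -259.4], 0.7, 0.64, [1.0, 102.0, 59.0, 172.0])
[-0.0007, -0.0025, 0.0596, 0.003] [662.91071699 -40.13548023 121.56190134]
```

Centred. Grip the jar, lift it and carry it to the lower deck.

```bash
python3 -m creep '[[[-0.001,-0.001,0.03,0],[-0.001,-0.001,0.05,0],[-0.001,-0.001,0.058,0],[-0.001,-0.001,0.058,0],[-0.001,-0.001,0.058,0]]]'; python3 -m creep '[[[0,0,0,0],[0,0,0,0],[0,0,0,0],[0,0,0,0],[0,0,0,0],[0,0,0,0],[0,0,0,0]]]' 1 50;python3 -m creep '[[[0,0,-0.01,0],[0,0,-0.03,0],[0,0,-0.07,0],[0,0,-0.11,0],[0,0,-0.15,0],[0,0,-0.18,0],[0,0,-0.18,0]]]'; python3 -c "
from h import *
for y in (37,-37): print(502.5-65*.5045-.8634*y, 304.5-65*.8634+.5045*y)
print(go(437.8,267.0,240,59.7))"
```

```text
time: 30.75
tcp_pos: [660.5, -41.1, 62.0]
tcp_rot: [0.001, 0.867, 0.499, 0.001]
force: [0.4, -0.8, -0.5]
width: 85.6
time: 31.45
tcp_pos: [660.4, -40.9, 62.1]
tcp_rot: [0.001, 0.867, 0.499, 0.001]
force: [-0.6, 1.3, 6.3]
width: 58.4
time: 32.15
tcp_pos: [662.1, -41.5, 246.6]
tcp_rot: [0.003, 0.867, 0.499, 0.004]
force: [0.1, -0.4, -1.8]
width: 58.4
437.76169999999996 267.0455
501.6533 229.71250000000003
[0.1538, -0.349, 0.0066, 0.0018]
```

```bash
python3 -m creep '[[[0.01,-0.022,0,0],[0.022,-0.05,0,0],[0.038,-0.087,0,0],[0.055,-0.125,0,0],[0.073,-0.166,0,0],[0.092,-0.208,0,0],[0.11,-0.25,0,0],[0.128,-0.29,0,0]]]'; python3 -m creep '[[[0.016,-0.036,0,0],[0.025,-0.058,0,0],[0.0255,-0.059,0,0],[0.0255,-0.059,0,0],[0.0255,-0.059,0.02,0],[0.0255,-0.059,0.04,0],[0.0255,-0.059,0.05,0],[0.0255,-0.059,0.05,0]]]'; python3 -m creep '[[[0,0,0,0],[0,0,0,0]]]'; python3 -c "
from h import *
print(go(437.8,267.0,144,59.7))"
```

```text
time: 32.95
tcp_pos: [470.3, 216.2, 239.1]
tcp_rot: [-0.0, 0.867, 0.499, -0.001]
force: [1.0, 0.3, -2.1]
width: 58.7
time: 33.75
tcp_pos: [434.1, 265.0, 188.4]
tcp_rot: [0.0, 0.867, 0.498, -0.002]
force: [-0.0, 0.5, -1.8]
width: 58.6
time: 33.95
tcp_pos: [435.4, 267.1, 191.1]
tcp_rot: [-0.0, 0.867, 0.498, 0.001]
force: [0.5, 0.7, -2.9]
width: 58.7
[0.0011, 0.0021, 0.0471, 0.0014]
```

```bash
python3 -m creep '[[[0.0005,0.002,0.02,0],[0.0005,0.002,0.035,0],[0.0005,0.002,0.043,0],[0.0005,0.002,0.046,0],[0.0005,0.002,0.046,0]]]'; python3 -m creep '[[[0,0,0.001,0],[0,0,0.002,0],[0,0,0.002,0]]]'; python3 -m creep '[[[0,0,0.001,0],[0,0,0.002,0],[0,0,0.002,0]]]'
```

```text
time: 34.45
tcp_pos: [436.7, 266.6, 144.5]
tcp_rot: [-0.0, 0.867, 0.499, 0.0]
force: [-0.3, 0.6, -2.5]
width: 58.5
time: 34.75
tcp_pos: [436.8, 266.6, 142.6]
tcp_rot: [-0.0, 0.867, 0.499, 0.0]
force: [0.8, 0.0, -2.1]
width: 58.6
time: 35.05
tcp_pos: [437.0, 266.7, 141.9]
tcp_rot: [0.0, 0.867, 0.499, 0.0]
force: [-3.5, -1.4, 11.2]
width: 58.2
```

```bash
python3 -m creep '[[[0,0,0,0],[0,0,0,0],[0,0,0,0],[0,0,0,0],[0,0,-0.04,0],[0,0,-0.085,0],[-0.03,0.018,-0.1,0],[-0.07,0.042,-0.1,0]]]' -1; python3 -m creep '[[[-0.041,0.025,0,0],[-0.082,0.05,0,0],[-0.123,0.075,0.0,0],[-0.164,0.1,0,0],[-0.205,0.125,0,0],[-0.246,0.149,0,0],[-0.287,0.174,0,0],[-0.328,0.198,0,0]]]'; python3 -m creep '[[[-0.041,0.025,0.0,0],[-0.05,0.031,0.04,0],[-0.05,0.031,0.08,0],[-0.05,0.031,0.08,0],[-0.05,0.031,0.08,0]]]'
python3 - <<'E'
from h import *
d,o=wfind("jar1",0,(445,-257))
for r in o: print(r)
print(go(445,-257.5,62,59.7),pose()[0])
E
```

```text
time: 35.85
tcp_pos: [439.5, 187.3, 243.4]
tcp_rot: [-0.0, 0.866, 0.501, 0.004]
force: [1.2, -0.2, -0.5]
width: 85.4
time: 36.65
tcp_pos: [443.8, -200.2, 240.4]
tcp_rot: [0.0, 0.867, 0.499, 0.0]
force: [1.2, 0.3, -0.8]
width: 85.3
time: 37.15
tcp_pos: [445.1, -256.6, 160.1]
tcp_rot: [-0.001, 0.867, 0.499, -0.001]
force: [0.8, -0.9, 1.2]
width: 85.4
([445.7, -258.2], 0.4, 0.88, [276.0, 159.0, 357.0, 251.0])
[-0.0013, -0.0015, 0.1, 0.0031] [ 446.97800616 -257.17487222  162.04055786]
```

```bash
python3 -m creep '[[[0,0,0.03,0],[0,0,0.065,0],[0,0,0.09,0],[0,0,0.098,0],[0,0,0.098,0],[0,0,0.098,0]]]'; python3 -m creep '[[[0,0,0,0],[0,0,0,0],[0,0,0,0],[0,0,0,0],[0,0,0,0],[0,0,0,0],[0,0,0,0]]]' 1 50;python3 -m creep '[[[0,0,-0.01,0],[0,0,-0.03,0],[0,0,-0.07,0],[0,0,-0.11,0],[0,0,-0.15,0],[0,0,-0.18,0],[0,0,-0.19,0],[0,0,-0.19,0]]]'; python3 -c "
from h import *
print(go(501.7,229.7,250,59.7))"
```

```text
time: 37.85
tcp_pos: [447.1, -257.6, 64.0]
tcp_rot: [0.001, 0.867, 0.499, 0.001]
force: [0.0, -0.2, -1.0]
width: 85.3
time: 38.55
tcp_pos: [446.7, -257.9, 63.9]
tcp_rot: [0.001, 0.867, 0.498, 0.001]
force: [-1.0, 0.8, 8.4]
width: 58.8
time: 39.35
tcp_pos: [446.2, -257.3, 253.7]
tcp_rot: [0.001, 0.867, 0.499, 0.001]
force: [-0.5, -0.3, -2.3]
width: 58.3
[0.4489, -0.1968, 0.0037, 0.0021]
```

```bash
python3 -m creep '[[[0.02,-0.009,0,0],[0.055,-0.024,0,0],[0.1,-0.044,0,0],[0.145,-0.064,0,0],[0.19,-0.083,0,0],[0.235,-0.103,0,0],[0.28,-0.123,0,0],[0.325,-0.142,0,0]]]'; python3 -m creep '[[[0.045,-0.02,0,0],[0.09,-0.04,0,0],[0.115,-0.05,0,0],[0.123,-0.0545,0,0],[0.123,-0.0545,0.02,0],[0.123,-0.0545,0.05,0],[0.123,-0.0545,0.06,0],[0.123,-0.0545,0.06,0]]]'; python3 -m creep '[[[0,0,0,0],[0,0,0,0]]]'; python3 -c "
from h import *
print(go(501.7,229.7,146,59.7))"
```

```text
time: 40.15
tcp_pos: [484.4, 97.0, 249.9]
tcp_rot: [-0.001, 0.867, 0.499, -0.002]
force: [1.5, 0.1, -1.8]
width: 58.5
time: 40.95
tcp_pos: [498.9, 227.0, 189.3]
tcp_rot: [-0.0, 0.867, 0.498, -0.003]
force: [0.8, -0.1, -1.1]
width: 58.3
time: 41.15
tcp_pos: [501.8, 229.1, 193.4]
tcp_rot: [0.0, 0.867, 0.498, 0.001]
force: [0.6, -0.4, -1.3]
width: 58.7
[0.0005, -0.0004, 0.0474, 0.0015]
```

```bash
python3 -m creep '[[[0,0,0.02,0],[0,0,0.035,0],[0,0,0.043,0],[0,0,0.047,0],[0,0,0.047,0]]]'; python3 -m creep '[[[0,0,0.001,0],[0,0,0.002,0],[0,0,0.002,0]]]'; python3 -m creep '[[[0,0,0.001,0],[0,0,0.002,0],[0,0,0.002,0]]]'
```

```text
time: 41.65
tcp_pos: [501.1, 229.1, 145.5]
tcp_rot: [-0.0, 0.867, 0.499, 0.0]
force: [-0.7, -0.3, -2.5]
width: 58.5
time: 41.95
tcp_pos: [501.6, 229.3, 144.0]
tcp_rot: [0.0, 0.867, 0.499, 0.001]
force: [-0.9, 0.2, 1.2]
width: 58.8
time: 42.25
tcp_pos: [501.8, 229.2, 143.9]
tcp_rot: [0.0, 0.867, 0.499, 0.001]
force: [-4.9, -3.8, 16.4]
width: 58.8
```

```bash
python3 -m creep '[[[0,0,0,0],[0,0,0,0],[0,0,0,0],[0,0,0,0],[0,0,-0.04,0],[0,0,-0.085,0],[-0.03,0.04,-0.12,0],[-0.055,0.085,-0.12,0]]]' -1; python3 -m creep '[[[-0.03,0.045,0,0],[-0.05,0.09,0,0],[-0.05,0.1,0.0,0],[-0.05,0.1,0,0],[-0.05,0.1,0,0]]]'
python3 - <<'E'
from st import *
T=cam("top");S=cam("side")
for t,z in(("bottle1",120),("jar1",80)):
    for c,d in(("top",T),("side",S)):
        for r in env.search_frame(t,c):
            e=np.array(r["extent"]); x,er=fit(t,[(d,e)],z,(520,300)); w=np.r_[x,0]-[502.5,304.5,0]; a=np.radians(59.7)
            print(t,c,round(r["conf"],2),er.round(1),"stand frame",np.round([w[0]*np.cos(a)+w[1]*np.sin(a),-w[0]*np.sin(a)+w[1]*np.cos(a)],1))
a=cv2.resize(T["img"][80:280,100:500,::-1],None,fx=1,fy=1); b=S["img"][80:280,180:500,::-1]
cv2.imwrite("pics/c1.png",np.hstack([a,b]))
print(pose()[0])
E
```

```text
time: 43.05
tcp_pos: [543.1, 150.8, 264.6]
tcp_rot: [-0.0, 0.865, 0.501, 0.004]
force: [1.8, 0.2, 0.2]
width: 85.4
time: 43.55
tcp_pos: [602.2, 55.6, 259.4]
tcp_rot: [-0.001, 0.867, 0.499, -0.0]
force: [-0.1, 0.8, 0.2]
width: 85.1
bottle1 top 0.89 2.4 stand frame [ 64.9 -74. ]
bottle1 top 0.88 2.8 stand frame [64.5 74.5]
bottle1 top 0.84 2.3 stand frame [-505.7  -92.9]
bottle1 top 0.82 1.3 stand frame [62.1  2.7]
bottle1 top 0.7 2.1 stand frame [-517.3 -398.1]
bottle1 top 0.69 1.4 stand frame [-432.8 -151.5]
bottle1 top 0.62 17.8 stand frame [-620.2 -337.8]
bottle1 top 0.35 5.9 stand frame [-333.4 -297.5]
bottle1 side 0.88 1.4 stand frame [ 68.6 -77.9]
bottle1 side 0.81 5.0 stand frame [-594.9 -382. ]
bottle1 side 0.71 1.1 stand frame [52.8 -2.1]
bottle1 side 0.67 5.5 stand frame [-595.2  -97.6]
bottle1 side 0.63 1.1 stand frame [73.4 67.9]
bottle1 side 0.63 6.8 stand frame [-506.4 -157. ]
jar1 top 0.74 0.8 stand frame [-66.2 -30.2]
jar1 top 0.73 0.6 stand frame [-61.7  40.1]
jar1 top 0.15 3.0 stand frame [ 94.3 -80.9]
jar1 side 0.75 1.1 stand frame [-72.7  33.2]
jar1 side 0.68 0.7 stand frame [-69.7 -46.1]
[602.31945439  55.89655965 260.16585077]
```

View pics/c1.png

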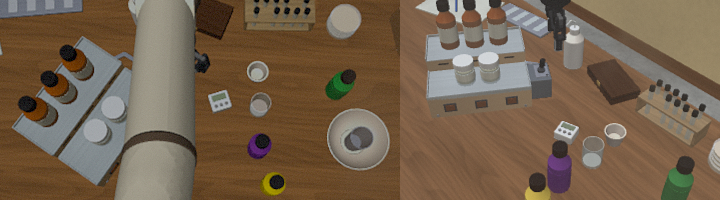

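Run:
```python
import cv2,numpy as np
a=cv2.imread("pics/top0.png")[70:170,390:490]; b=cv2.imread("pics/side0.png")[180:280,450:550]; c=cv2.imread("pics/w3.png")[0:130,390:540]
r=lambda x:cv2.resize(x,(260,260),interpolation=cv2.INTER_CUBIC)
cv2.imwrite("pics/x.png",np.hstack([r(a),r(b),r(c)]))
```

```text
(no output)
```

View pics/x.png

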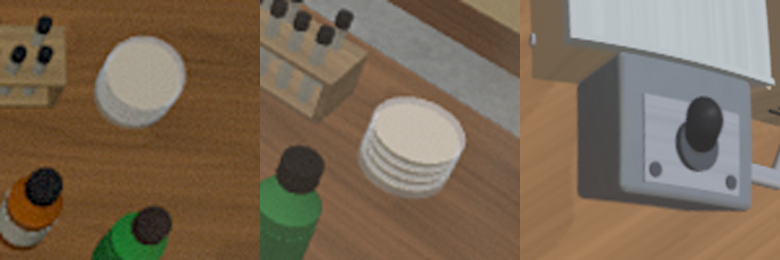

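```bash
python3 -m creep '[[[0.018,-0.021,0,0],[0.018,-0.021,0,0],[0.018,-0.021,0,0],[0.018,-0.021,0.03,0],[0.018,-0.021,0.06,0],[0.018,-0.021,0.08,0],[0.018,-0.021,0.08,0],[0.018,-0.021,0.08,0]]]' 1 40
python3 - <<'E'
from h import *
d=cam("wrist"); cv2.imwrite("pics/w4.png",d["img"][:,:,::-1])
def w(x): return 666.5+.5045*x,208.6+.8634*x
print(go(*w(-145),136,59.7),go(*w(-66),136,59.7),projw(d,np.array([[*w(-89.7),144.4],[*w(-60),90]])))
E
```

```text
time: 44.65
tcp_pos: [594.0, 80.0, 180.3]
tcp_rot: [0.0, 0.867, 0.498, -0.0]
force: [-0.2, -0.3, 0.7]
width: -0.2
[0.0021, -0.0027, 0.0452, 0.0015] [0.0811, -0.0026, 0.0452, 0.0015] [[414.78921879 234.10500675]
 [430.35767871 206.78812448]]
```

View pics/w4.png

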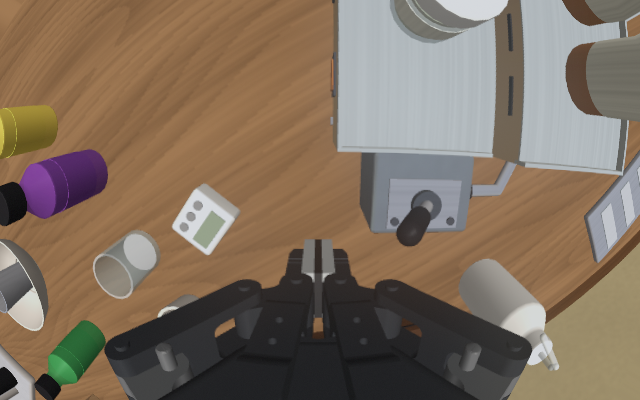

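```bash
python3 -m creep '[[[0.002,-0.003,0.02,0],[0.002,-0.003,0.04,0],[0.002,-0.003,0.045,0],[0.002,-0.003,0.045,0],[0.015,-0.003,0.045,0],[0.025,-0.003,0.045,0],[0.035,-0.003,0.045,0],[0.042,-0.003,0.045,0]]]'; python3 -m creep '[[[0.006,0,0,0],[0.012,0,0,0],[0.018,0,0,0],[0.024,0,0,0],[0.024,0,0,0]]]'; python3 -m creep '[[[0.006,0,0,0],[0.011,0,0,0],[0.015,0,0,0],[0.015,0,0,0]]]'
python3 - <<'E'
from h import *
d=cam("wrist"); cv2.imwrite("pics/w5.png",d["img"][100:320,250:570,::-1])
E
```

```text
time: 45.5
tcp_pos: [612.8, 118.4, 135.9]
tcp_rot: [0.001, 0.867, 0.499, -0.0]
force: [-2.1, -3.6, 4.3]
width: -0.1
time: 46.0
tcp_pos: [624.6, 141.4, 134.9]
tcp_rot: [-0.001, 0.866, 0.499, 0.0]
force: [-0.3, 0.5, 0.3]
width: 0.1
time: 46.4
tcp_pos: [632.0, 153.2, 135.0]
tcp_rot: [-0.0, 0.867, 0.499, 0.0]
force: [0.3, 0.2, 0.3]
width: -0.0
```

View pics/w5.png

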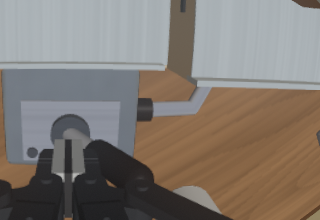

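```bash
python3 -m creep '[[[-0.03,0,0,0],[-0.07,0,0,0],[-0.07,0,-0.04,0],[-0.075,0.03,-0.09,0],[-0.1,0.06,-0.13,0],[-0.14,0.09,-0.13,0],[-0.18,0.11,-0.13,0],[-0.2,0.13,-0.13,0]]]'; python3 -m creep '[[[-0.04,0.02,0,0],[-0.08,0.045,0,0],[-0.12,0.07,0.0,0],[-0.15,0.08,0,0],[-0.15,0.08,0,0]]]'
python3 - <<'E'
from st import *
T=cam("top");S=cam("side")
for t,z in(("bottle1",120),("jar1",80),("beaker",5)):
    to=[r["extent"] for r in env.search_frame(t,"top") if r["conf"]>.4]; so=[r["extent"] for r in env.search_frame(t,"side") if r["conf"]>.4]
    for e in to:
        c=[fit(t,[(T,np.array(e)),(S,np.array(f))],z,(520,300) if t!="beaker" else (471,-420)) for f in so]
        if not c: continue
        x,er=min(c,key=lambda q:q[1]); w=x-[502.5,304.5]; a=np.radians(59.7)
        print(t,er.round(1),x.round(1),"stand",np.round([w[0]*np.cos(a)+w[1]*np.sin(a),-w[0]*np.sin(a)+w[1]*np.cos(a)],1))
a=cv2.resize(T["img"][90:290,100:500,::-1],None,fx=1,fy=1); b=cv2.resize(S["img"][70:200,200:400,::-1],None,fx=2,fy=2,interpolation=cv2.INTER_CUBIC)
a=np.vstack([a,np.zeros((60,400,3),np.uint8)])
cv2.imwrite("pics/f1.png",np.hstack([a,b]))
E
```

```text
time: 47.25
tcp_pos: [642.9, -91.9, 266.5]
tcp_rot: [0.001, 0.868, 0.497, -0.0]
force: [-0.0, -0.5, -0.3]
width: -0.1
time: 47.75
tcp_pos: [634.1, -264.7, 265.0]
tcp_rot: [0.002, 0.869, 0.494, -0.002]
force: [-0.2, -1.0, -1.3]
width: -0.1
bottle1 0.9 [602.7 322.1] stand [ 65.8 -77.6]
bottle1 1.0 [538.3 360.6] stand [66.5 -2.6]
bottle1 1.4 [471.5 399.1] stand [66.  74.5]
bottle1 14.3 [ 556.9 -392.7] stand [-574.5 -398.7]
jar1 1.9 [502.3 226.8] stand [-67.2 -39.1]
jar1 1.5 [437.9 268.4] stand [-63.8  37.6]
jar1 45.0 [439.4 262.1] stand [-68.5  33.1]
beaker 1.2 [ 472.3 -424. ] stand [-644.3 -341.5]
beaker 129.7 [ 486.6 -412.7] stand [-627.2 -348.1]
```

View pics/f1.png

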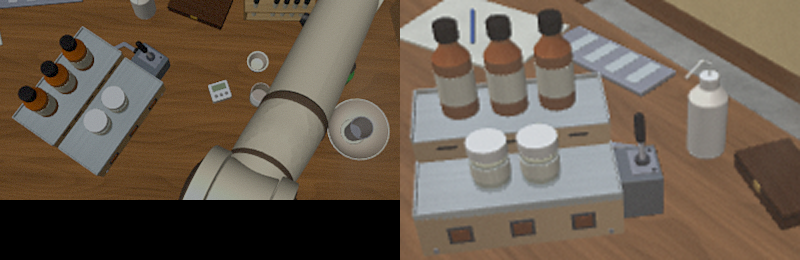

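Run:
```python
from st import *
v=(502.5,304.5,np.radians(59.7)); s,c=62*np.sin(.5),62*np.cos(.5)
S=cam("side");T=cam("top")
P=W(v,[(-60,-190,90),(-60-s,-190,90+c),(-60+s,-190,90+c)])
print("side crop px",((proj(S,P)-[200,70])*2+[400,0]).round(),"top crop px",(proj(T,P)-[100,90]).round(), env.read_state()["time"])
```

```text
side crop px [[642. 156.]
 [644. 139.]
 [638. 115.]] top crop px [[149.  55.]
 [156.  55.]
 [137.  43.]] 48.25
```

```bash
python3 -c "
from station import env
print(env.finish_job())"
```

```text
the job is handed in; nothing more can be done
None
```

The stand is loaded and switched on, and I handed the job in at about 48 s on the robot's clock.

**What I did:**
- I put the steel beaker upright in the wash bowl.
- I set the three brown bottles on the upper deck and the two white-lidded jars on the lower deck. Those were all the bottles and jars present; the white round thing behind the green bottle is a stack of dishes.
- With the stand fully loaded, I pushed the toggle to the back. The push force reached about 4 N and then dropped to zero, as it should when the lever snaps over.

**Last checks (camera fits, stand frame):**

| Item | x (mm) | y (mm) | Gaps |
|---|---|---|---|
| Bottles | 66 to 67 (middle line 65) | -78, -3, 75 | about 17–19 mm |
| Jars | -67 and -64 (middle line -65) | -39, 38 | about 18 mm |

- **Beaker:** the fit puts it within about 4 mm of the bowl's centre.
- **Toggle:** its tip shows within about 3 px of where "on" projects in both views, and far from "off".
- **Bystanders:** I didn't re-measure the glass beaker, timer or mortar at the end. They looked unmoved in the final top view, where the arm partly hid the glass beaker.
- **Disagreements:** before the toggle was flipped, position fits from the side camera alone differed from the top camera by up to about 16 mm. The combined fits in the table agree with where the gripper released each item, to about 4 mm. The networks also gave a few poor-fit extra detections, which I ignored.

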